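# Portion three walnuts and put them on the balance

## Robot

A 6-joint arm with a two-finger parallel gripper is mounted at the origin on the work surface. World frame = base frame: x ahead of the robot, y to its left, z up, the work surface at z = 0. Lengths are in m, angles in rad, forces in N, time in s.
With the tool pointing down it reaches from about 0.375 to 0.825 m from the base axis. Payload 5.5 kg.
Tool frame: the origin (TCP) lies at the very end of the fingers, on their centre line; the grasp point (between the pads) lies robot.hold_point_z behind it (robot.hold_point_z is the distance from the TCP to the grasp point, in m); z points along the fingers, y is the direction in which the jaws open and shut (so a half turn about z gives the same grasp; the last joint's range is limited). The gripper opens to 85 mm and grips with 20 to 120 N. Pads are 22 mm wide; open, the fingers measure 114 mm over their backs; the gripper's body (76 mm by 85 mm) begins 54 mm behind the grasp point. The pads swing forward as they close: fully open they stand 13 mm farther back than shut.
Start: joints at [-1.23, 0.314, -0.047, 1.21, 0, 1.571], TCP at [0.201, -0.565, 0.231] pointing down, gripper open.
Joint ranges: [-2.67, 2.67], [-0.69, 1.73], [-1.03, 1.25], [-2.08, 2.16], [-1.42, 1.45], [-3.14, 3.14]. Speed limits (rad/s): [2.39, 2.39, 3.01, 3.14, 3.14, 3.14].

## Interface

Orientations are given as a unit quaternion [w, x, y, z].
In Python, from rig import robot, viewer gives the robot as it stands. The module is installed in compiled form; this text tells all that it offers.
- The arm moves only by the shell command python3 -m pendant 'ROWS' [FORCE]. ROWS is a JSON object of lists of equal length, an entry for each row: "dp": the shift along the tool's x, y, z in cm, a list of three; "yaw": the turn about the tool's z in rad; "grip": the opening, from 0 (shut) to 1 (fully open). A call has 1 to 10 rows; each row shifts and turns the commanded pose from where the row before left it, along the tool's axes as they then stand; what a row does not reach is not made up. A row lasts 1/10 s, in which the tool goes at most 50 mm and 8.59 degrees, less where a joint would pass 70% of its speed; a pose out of reach is approached as far as the arm can. A call is refused whole if a number of a shift passes 5 or a number of a turn 0.15, either way. A call with a gripper value outside its range is refused whole. The fingers move at their own pace and stop on an object; FORCE is the grip in N (left out, the last holds). Time passes only in rows, so rows that do not move let the fingers close. It gives the time, the measured TCP pose, the force and the opening at its end, in the units of the state.
- robot.sense(): the state, without advancing time (a new reading comes with each control period).
- viewer.camera(name): name is "scene" or "top" or "wrist"; returns a dict with "img" (420x560x3 uint8, red, green, blue), "K" (3x3 intrinsics, pixels), "pose" (4x4, takes a point from camera to world coordinates). Camera axes: x right, y down, z forward; pixel columns grow to the right and rows downward; lengths in m; the calibration is good to about 2 mm. A picture is of the moment at which its call begins. There is no depth.
- robot.hand_in(): hands the job in, once; it reports no verdict.
The state is a dict: "t": time; "joints": joint angles; "qd": joint speeds; "tau": joint torques, N m; "position": TCP position; "tool_rot": TCP orientation; "contact_force": force on the tool from outside, world axes, zero at the start; "ft_torque": the same for the moment, N m; "finger_gap": opening from 0.0 (shut) to 1.0 (fully open).
Only numpy, scipy, OpenCV 4.12 (cv2) and the standard library are available. Lean on these libraries where they do the work, as an engineer would, in place of code of your own. Each camera call takes 0.05 s, during which the arm holds its last target.

## Task

Stand the handled porcelain dish on the nut dispenser's foot plate, centred under the chute, then turn the blue paddle knob clockwise exactly three clicks so that three walnuts, and no more, drop into the dish. Then lift the dish out by its handle and set it down level in the middle of the balance pan with all three nuts still in it. Spill nothing, and leave the other things on the bench alone.

Things in the scene. Friction and masses are not known exactly. Their poses are not given: they have to be found in the camera images.
- dispenser: Fixed gravity nut dispenser, 286 mm tall. Origin on the bench below the chute; front (knob side) faces its -x, its +y is to the LEFT of a person before it looking at the knob. White foot plate 8 mm thick, x -77 to +95, y +-65 mm. Behind, a pillar (x +65 to +95, y +-38 mm) carries the gearbox (x +22 to +95, y +-46, z 94 to 190 mm). Chute mouth 74 mm over the bench, 35 by 50 mm.
- drum (a point): Centre of the dispenser's clear drum with its paddle wheel, 140 mm over the bench, above the chute; same axes as the dispenser. Drum and chute reach 22 mm to front and back, 46 mm to left and right, from 74 to 190 mm over the bench. A clear square column of nuts (40 mm wide) stands on it, up to 286 mm with its cap. The axle runs forward from here, in a boss 34 mm thick that ends 52 mm out.
- chute (a point): Point on top of the foot plate (8 mm over the bench) straight below the chute; same axes as the dispenser. The dish's middle belongs here.
- knob_center (a point): Fixed point on the axle, mid-length of the blue knob, 140 mm over the bench, 87 mm before the chute's centre; axes as the dispenser. Knob: cross of 4 flat paddles, each to 50 mm from the axis, 6 mm thick, 32 mm long along the axle. At each click they rest as an X: the upper two end 36 mm over the axis, 36 mm left and right of it. Free above; the column's face is 67 mm behind.
- knob (a joint): Turn of the knob, rad; 0 at start, growing clockwise for a person before it (top goes to their right, the dispenser's -y). One click = 1.571 (quarter turn). A detent of up to 0.12 N m (about 4 N at a paddle) holds each click: pushed past half-way it snaps on to the next, let go sooner it springs back. Each click drops one nut at once. A stop bars turning back from the start.
- dish_center (a point): Centre (half-way up) of the loose white porcelain dish, a round casserole, 110 mm outer diameter at the rim, 80 mm at its flat foot, 45 mm tall, walls 4 mm, floor 6 mm thick, 170 g; so 22.5 mm over its underside. Its own +x points along its handle, z up.
- dish_handle (a point): Grip point in the dish's straight handle, 107 mm from the dish's axis along the dish's +x and 33 mm over its underside; same axes as the dish. The handle is a bar 16 mm wide and 14 mm high, level, that ends 38 mm farther out; free below it.
- balance: Fixed bench balance, white and grey, 235 mm (x) by 165 mm (y), 49 mm tall (55 mm at the display, on its -x end). Origin on the bench under its centre.
- pan (a point): Centre of the top of the balance's round steel pan (132 mm diameter, its top 62 mm over the bench); same axes as the balance. The pan is rigid.
- nut1: Round brown walnut, 30 mm diameter, about 12 g, origin at its centre; number 1 to fall from the dispenser.
- nut2: Round brown walnut, 30 mm diameter, about 12 g, origin at its centre; number 2 to fall from the dispenser.
- nut3: Round brown walnut, 30 mm diameter, about 12 g, origin at its centre; number 3 to fall from the dispenser.
- nut4: Round brown walnut, 30 mm diameter, about 12 g, origin at its centre; number 4 to fall from the dispenser.
- nut5: Round brown walnut, 30 mm diameter, about 12 g, origin at its centre; number 5 to fall from the dispenser.
- red_box: Bystander: red pipette-tip box with clear lid, 85 x 125 mm, 78 mm tall; origin under its centre.
- yellow_box: Bystander: white box of yellow pipette tips with clear lid, 85 x 125 mm, 78 mm tall; origin under its centre.
- amber_bottle: Bystander: amber bottle, 76 mm diameter, 170 mm tall; origin under its centre.
- weigh_boat: Bystander: black plastic weighing boat, 100 mm square, 26 mm tall; origin under its centre.

How it is judged:
On the way, in this order (a step that is already met when the one before it is completed fails the run):
1. the dish stands on the foot plate under the chute, before any nut is dispensed (horizontal distance between dish_center and chute below 0.025 m and z of dish_center in the frame of chute below 0.0265 m and angle between dish_center's own z axis and vertical below 0.06 rad and value of joint knob below 0.5 rad), for 0.2 s.
2. the knob rests at the third click and nuts 1, 2 and 3 lie in the dish, which still stands under the chute (horizontal distance between dish_center and chute below 0.025 m and z of dish_center in the frame of chute below 0.0265 m and angle between dish_center's own z axis and vertical below 0.06 rad and value of joint knob between 4.36 and 5.06 rad and distance between each of nut1, nut2, nut3 and dish_center below 0.05 m and z of each of nut4, nut5 in the frame of dispenser above 0.09 m), for 0.2 s.
At the end, for the whole second after the job is handed in: The dish stands level (within 0.06 rad) on the balance pan, its centre within 25 mm of the pan's, with nuts 1 to 3 in it (each centre within 50 mm of the dish's); the knob rests at the third click (4.71 within 0.35 rad) and nuts 4 and 5 are still in the dispenser (horizontal distance between dish_center and pan below 0.025 m and z of dish_center in the frame of pan between 0.0185 and 0.0265 m and angle between dish_center's own z axis and vertical below 0.06 rad and value of joint knob between 4.36 and 5.06 rad and distance between each of nut1, nut2, nut3 and dish_center below 0.05 m and z of each of nut4, nut5 in the frame of dispenser above 0.09 m); the robot touches nothing.
It fails at once if the knob is turned towards a fourth click (more than 3.5 clicks) (value of joint knob above 5.5 rad).
It fails at once if a nut is spilled onto the bench (height (world z) of any of nut1, nut2, nut3, nut4, nut5 below 0.019 m).
It fails at once if the dish is tipped more than 0.5 rad (angle between dish_center's own z axis and vertical above 0.5 rad).
It fails at once if a tip box, the amber bottle or the weighing boat is shifted more than 30 mm (distance of any of red_box, yellow_box, amber_bottle, weigh_boat from where it was at the start of the episode above 0.03 m).
It also fails if it takes over 72 s, if anything falls off the work surface, if the arm or the gripper's body presses on something with over 40 N, if the wrist force passes 120 N, or if a joint passes its speed limit or range.

## Working session

There is one attempt and no reset: what is moved stays moved. The work goes in short steps, Python scripts to look and compute and a shell command to move; the robot and the scene stay as the last step left them, time stands still between calls to the robot, and variables do not carry over. Pictures are saved under pics/ and viewed, and the job is handed in when it is done.

```bash
mkdir -p pics; ls; python3 - <<'E'
from rig import robot, viewer
import cv2
print(robot.sense(), robot.hold_point_z)
for n in ["scene","top","wrist"]:
    c=viewer.camera(n); cv2.imwrite(f"pics/{n}0.png",c["img"][:,:,::-1]); print(n,c["K"].round(1).tolist(),c["pose"].round(4).tolist())
E
```

```text
pics
{'t': 0.0, 'joints': array([-1.22999592e+00,  3.14250680e-01, -4.80897750e-02,  1.21017975e+00,
        3.00099972e-05,  1.57085207e+00]), 'qd': array([-0.0002545 ,  0.00092285,  0.0008173 ,  0.00130014,  0.00062903,
        0.00013862]), 'tau': array([ 7.75153549e-04, -5.39590859e+01,  3.39747441e+01,  1.92714308e-02,
        1.03692171e-04, -9.34960269e-06]), 'position': array([ 0.20036133, -0.56494501,  0.23041508]), 'tool_rot': array([-8.51995919e-04,  9.85521343e-01,  1.69549226e-01, -1.31400829e-04]), 'contact_force': array([-0.59470507,  0.47130266,  0.3888975 ]), 'ft_torque': array([0.0183025 , 0.0434565 , 0.02470837]), 'finger_gap': 1.0018323450290922} 0.0187
scene [[381.6, 0.0, 272.2], [0.0, 381.6, 205.4], [0.0, 0.0, 1.0]] [[-0.0144, 0.5962, -0.8027, 1.381], [0.9998, -0.0038, -0.0207, 0.0565], [-0.0154, -0.8028, -0.596, 0.7763], [0.0, 0.0, 0.0, 1.0]]
top [[390.7, 0.0, 287.0], [0.0, 390.7, 212.6], [0.0, 0.0, 1.0]] [[-0.0115, -0.9995, 0.0289, 0.5505], [-0.9999, 0.0112, -0.0106, 0.0321], [0.0103, -0.0291, -0.9995, 1.29], [0.0, 0.0, 0.0, 1.0]]
wrist [[368.8, 0.0, 277.8], [0.0, 368.8, 206.5], [0.0, 0.0, 1.0]] [[0.3338, -0.9044, -0.2659, 0.2679], [-0.9426, -0.3209, -0.0921, -0.5413], [-0.0021, 0.2814, -0.9596, 0.3736], [0.0, 0.0, 0.0, 1.0]]
```

View pics/scene0.png

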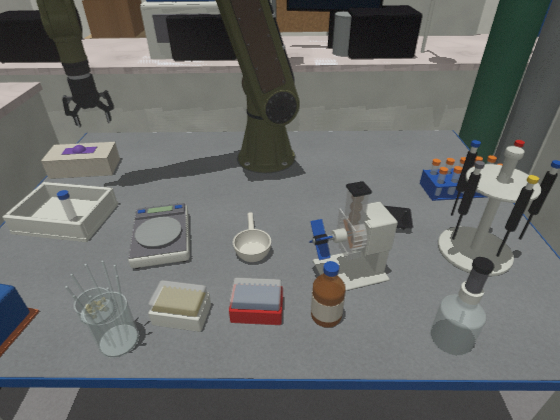

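View pics/top0.png

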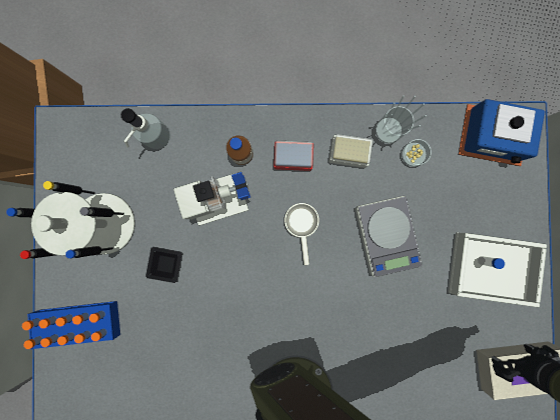

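View pics/wrist0.png

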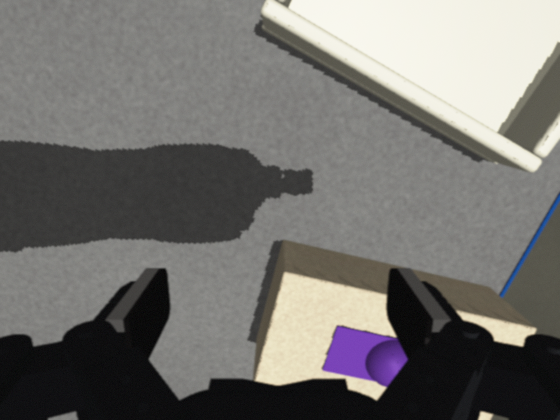

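The scene shows the dish in the middle, handle towards the robot; the dispenser is at about top-view px (212,197), with its knob pointing at -y (px 240,187). The balance pan is at px (389,228). I'll zoom in.

```bash
python3 - <<'E'
import cv2
a=cv2.imread("pics/top0.png")
cv2.imwrite("pics/tz1.png",cv2.resize(a[160:280,160:330],None,fx=4.5,fy=4.5,interpolation=cv2.INTER_CUBIC))
cv2.imwrite("pics/tz2.png",cv2.resize(a[180:290,340:440],None,fx=5,fy=5,interpolation=cv2.INTER_CUBIC))
b=cv2.imread("pics/scene0.png")
cv2.imwrite("pics/sz1.png",cv2.resize(b[170:300,220:420],None,fx=4,fy=4,interpolation=cv2.INTER_CUBIC))
E
```

```text
(no output)
```

View pics/tz1.png

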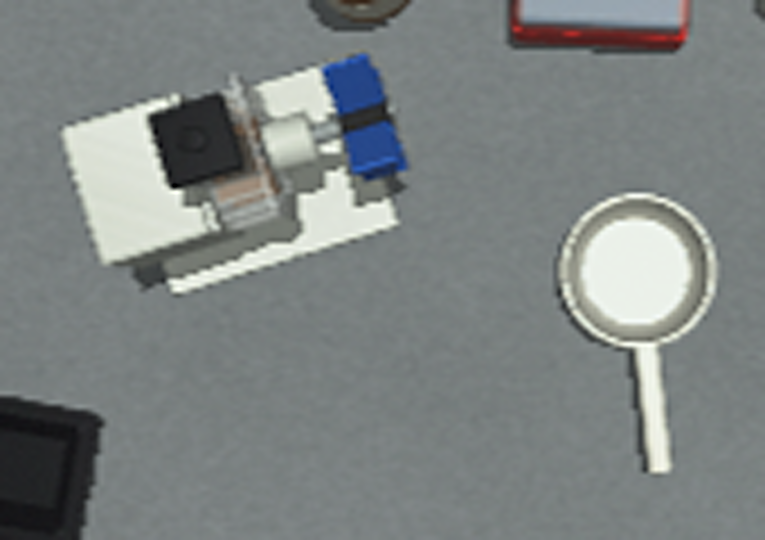

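View pics/tz2.png

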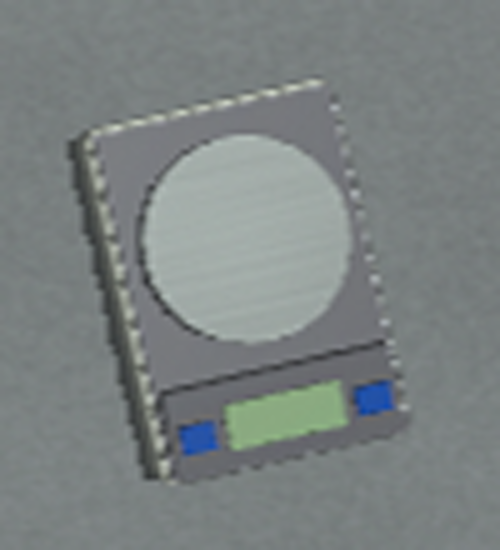

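View pics/sz1.png

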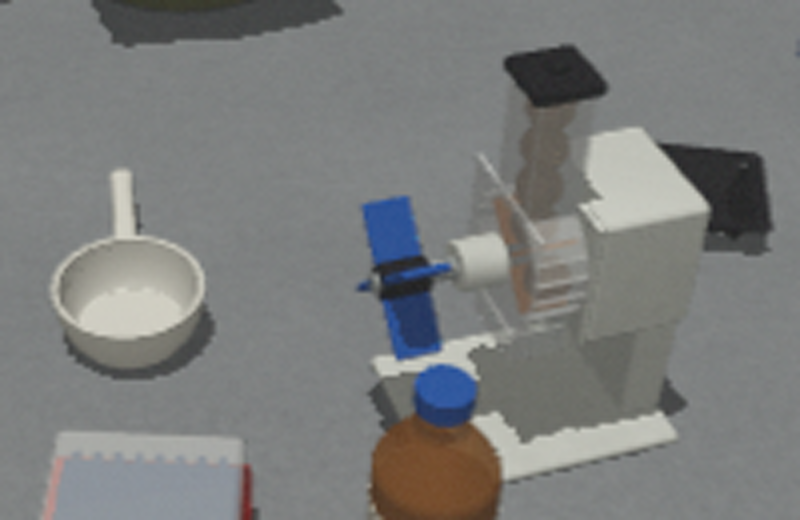

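```bash
cat > h.py <<'E'
import numpy as np, cv2
from scipy.optimize import least_squares
from scipy.spatial.transform import Rotation as R
CAL={'scene':(np.array([[381.6,0,272.2],[0,381.6,205.4],[0,0,1]]),np.array([[-0.0144,0.5962,-0.8027,1.381],[0.9998,-0.0038,-0.0207,0.0565],[-0.0154,-0.8028,-0.596,0.7763],[0,0,0,1]])),
'top':(np.array([[390.7,0,287.0],[0,390.7,212.6],[0,0,1]]),np.array([[-0.0115,-0.9995,0.0289,0.5505],[-0.9999,0.0112,-0.0106,0.0321],[0.0103,-0.0291,-0.9995,1.29],[0,0,0,1]]))}
def proj(P,K,T):
    p=(np.linalg.inv(T)@np.append(P,1))[:3]; q=K@p; return q[:2]/q[2]
def ray(uv,z,K,T):
    d=T[:3,:3]@np.linalg.inv(K)@np.array([*uv,1]); o=T[:3,3]; return o+d*(z-o[2])/d[2]
def fit(obs,x0):
    def place(x,P): c,s=np.cos(x[2]),np.sin(x[2]); return np.array([x[0]+c*P[0]-s*P[1],x[1]+s*P[0]+c*P[1],P[2]])
    f=lambda x:np.concatenate([proj(place(x,np.array(P)/1e3),*CAL[c])-uv for c,uv,P in obs])
    r=least_squares(f,x0,loss='soft_l1'); print(r.x.round(4),r.fun.reshape(-1,2).round(1).tolist()); return r.x
E
python3 - <<'E'
from h import *
def t1(u,v): return ((u+.5)/4.5-.5+160,(v+.5)/4.5-.5+160)
def t2(u,v): return ((u+.5)/5-.5+340,(v+.5)/5-.5+180)
def s1(u,v): return ((u+.5)/4-.5+220,(v+.5)/4-.5+170)
o=[('top',t1(62,128),(95,-46,190)),('top',t1(105,264),(95,46,190)),('top',t1(397,222),(-77,65,8)),('top',t1(178,292),(95,65,8)),('top',t1(196,141),(0,0,286)),
('scene',s1(556,75),(0,0,286)),('scene',s1(708,207),(95,-46,190)),('scene',s1(640,128),(95,46,190)),('scene',s1(676,432),(95,-65,8)),('scene',s1(375,362),(-77,65,8))]
print('disp');d=fit(o,[.6,.2,1.4])
o=[('top',t1(638,271),(0,0,45)),('top',t1(659,470),(145,0,40)),('scene',s1(128,293),(0,0,45)),('scene',s1(121,172),(145,0,40))]
print('dish');fit(o,[.55,0,3.1])
print('pan',ray(t2(246,238),.062,*CAL['top']))
# balance yaw: side edge
a=ray(t2(325,82),.049,*CAL['top']);b=ray(t2(90,133),.049,*CAL['top']);print('bal y axis',np.arctan2(*(b-a)[[1,0]])-np.pi/2)
c,s=np.cos(d[2]),np.sin(d[2])
for n,P in dict(knob=(-87,0)).items(): print(n,d[0]+(c*P[0]-s*P[1])/1e3,d[1]+(s*P[0]+c*P[1])/1e3)
# others
for n,uv,z in [('amber cap',(237,144),.17),('redbox',(294,155),.078),('boat',(164,265),.02)]: print(n,ray(uv,z,*CAL['top']).round(3))
E
```

```text
disp
[0.6413 0.2367 1.8712] [[-0.6, -0.8], [-0.4, 0.1], [0.9, -0.3], [-0.6, 0.2], [-0.2, -1.4], [-0.6, -3.8], [1.0, -0.3], [-0.9, -1.7], [0.5, 0.8], [-2.2, -1.1]]
dish
[ 0.5669 -0.0259  3.2373] [[-0.3, -1.3], [-0.1, -0.3], [-0.2, -1.8], [-0.1, -0.9]]
pan [ 0.5364141  -0.30103439  0.062     ]
bal y axis 0.20219926609696515
knob 0.6670225683161002 0.15362527942199566
amber cap [0.782 0.162 0.17 ]
redbox [ 0.765 -0.005  0.078]
boat [0.422 0.418 0.02 ]
```

```bash
cat >> h.py <<'E'
D=np.array([0.6413,0.2367]); DY=1.8712
def dw(x,y): # dispenser mm -> world
    c,s=np.cos(DY),np.sin(DY); return D+np.array([c*x-s*y,s*x+c*y])/1e3
def go(target,ang=None):
    from rig import robot
    s=robot.sense(); q=s['tool_rot']; r=R.from_quat([q[1],q[2],q[3],q[0]]); M=r.as_matrix()
    d=M.T@(np.array(target)-s['position'])*100
    a=np.arctan2(M[1,0],M[0,0])
    print('t',round(s['t'],2),'pos',s['position'].round(4),'ang',a.round(4),'tilt',np.arccos(-M[2,2]).round(4),'F',s['contact_force'].round(1),'gap',round(s['finger_gap'],3),'q',s['joints'].round(2).tolist())
    print(' dp total cm',d.round(2),'' if ang is None else 'yaw %.4f'%(-((ang-a+np.pi)%(2*np.pi)-np.pi)))
E
python3 - <<'E'
from h import *
go([.4604,-.0361,.12],3.2373)
E
```

```text
t 0.15 pos [ 0.2004 -0.5651  0.2306] ang 0.3408 tilt 0.0013 F [-0.7  0.2  0.5] gap 1.0 q [-1.23, 0.31, -0.05, 1.21, 0.0, 1.57]
 dp total cm [ 42.18 -41.15  11.12] yaw -2.8965
```

```bash
python3 -m pendant '{"dp":[[1.5,-1.5,0],[3,-3,0],[3,-3,0],[3,-3,0],[3,-3,0],[3,-3,0],[3,-3,0],[3,-3,0],[3,-3,0],[3,-3,0]],"yaw":[0,0,0,0,0,0,0,0,0,0],"grip":[1,1,1,1,1,1,1,1,1,1]}' 
python3 -m pendant '{"dp":[[3,-3,0.5],[3,-3,0.5],[3,-3,0.5],[3,-2.5,0.5],[1,-0.5,0.5]],"yaw":[0,0,0,0,0],"grip":[1,1,1,1,1]}' 
python3 -m pendant '{"dp":[[0,0,0],[0,0,0],[0,0,0],[0,0,0],[0,0,0],[0,0,0],[0,0,0],[0,0,0],[0,0,0],[0,0,0]],"yaw":[-0.145,-0.145,-0.145,-0.145,-0.145,-0.145,-0.145,-0.145,-0.145,-0.145],"grip":[1,1,1,1,1,1,1,1,1,1]}' 
python3 -m pendant '{"dp":[[0,0,0],[0,0,0],[0,0,0],[0,0,0],[0,0,0],[0,0,0],[0,0,0],[0,0,0],[0,0,0],[0,0,0]],"yaw":[-0.145,-0.145,-0.145,-0.145,-0.145,-0.145,-0.145,-0.145,-0.145,-0.145],"grip":[1,1,1,1,1,1,1,1,1,1]}' 
python3 - <<'E'
from h import *
from rig import viewer
go([.4604,-.0361,.12],3.2373)
c=viewer.camera('wrist'); cv2.imwrite('pics/w1.png',c['img'][:,:,::-1]); np.savez('w1',K=c['K'],T=c['pose']); go([.4604,-.0361,.12],3.2373)
E
```

```text
t: 1.15
position: [0.3741, -0.2, 0.2313]
tool_rot: [0.0, 0.986, 0.169, 0.0]
contact_force: [0.9, -0.0, 0.9]
finger_gap: 0.998
t: 1.65
position: [0.4575, -0.0421, 0.206]
tool_rot: [-0.0, 0.985, 0.172, 0.0]
contact_force: [0.2, -0.9, -0.5]
finger_gap: 1.002
t: 2.65
position: [0.4559, -0.0457, 0.206]
tool_rot: [-0.0, 0.623, 0.782, -0.0]
contact_force: [-0.2, 0.1, -0.4]
finger_gap: 0.997
t: 3.65
position: [0.4559, -0.0458, 0.206]
tool_rot: [-0.0, -0.052, 0.999, -0.0]
contact_force: [0.0, 0.4, 0.8]
finger_gap: 0.999
t 3.65 pos [ 0.4559 -0.0458  0.206 ] ang -3.0371 tilt 0.0008 F [0.  0.4 0.8] gap 0.999 q [-0.1, 0.06, -0.41, 1.1, -0.0, -0.2]
 dp total cm [-0.55  0.92  8.6 ] yaw 0.0087
t 3.7 pos [ 0.4559 -0.0457  0.2061] ang -3.0318 tilt 0.0007 F [ 0.1 -0.8 -0.3] gap 1.001 q [-0.1, 0.06, -0.41, 1.1, -0.0, -0.21]
 dp total cm [-0.56  0.91  8.61] yaw 0.0141
```

View pics/w1.png

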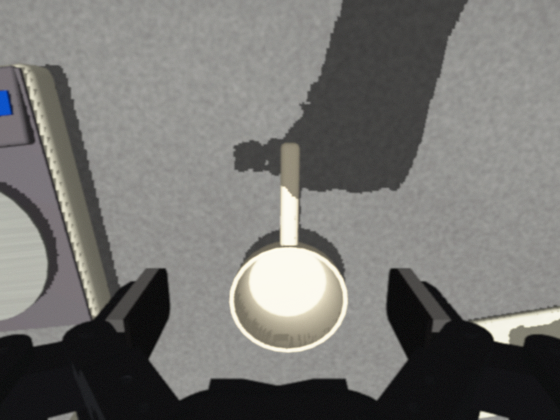

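The wrist view shows the dish rim centred at about (289,299), with the handle end at (290,145), between the jaws.

```bash
python3 - <<'E'
from h import *
w=np.load('w1.npz'); K,T=w['K'],w['T']
c=ray((289,299),.045,K,T); e=ray((290,145),.040,K,T); b=ray((289,244),.040,K,T)
d=(e-c)[:2]; print(c,e,np.linalg.norm(d),np.arctan2(*d[::-1]), np.arctan2(*(e-b)[:2][::-1]))
E
```

```text
[ 0.5610755  -0.02417448  0.045     ] [ 0.42065133 -0.03906515  0.04      ] 0.14121147419517036 -3.0359468505647103 -3.038413034864551
```

```bash
python3 -m pendant '{"dp":[[-0.2,0.5,2],[-0.2,0.5,4],[0,0,4],[0,0,4],[0,0,3],[0,0,1],[0,0,0]],"yaw":[0,0.01,0,0,0,0,0],"grip":[1,1,1,1,1,1,1]}' 
python3 - <<'E'
from h import *
go([.459,-.0355,.0143],3.244)
E
```

```text
t: 4.4
position: [0.4579, -0.035, 0.0253]
tool_rot: [-0.002, -0.044, 0.999, 0.0]
contact_force: [0.3, 0.4, -0.5]
finger_gap: 0.997
t 4.4 pos [ 0.4579 -0.035   0.0253] ang -3.0542 tilt 0.0032 F [ 0.3  0.4 -0.5] gap 0.997 q [-0.08, 0.25, -0.66, 0.67, -0.0, -0.16]
 dp total cm [-0.11 -0.06  1.09] yaw -0.0150
```

```bash
python3 -m pendant '{"dp":[[0,0,1],[0,0,0.1],[0,0,0],[0,0,0],[0,0,0],[0,0,0],[0,0,0],[0,0,0],[0,0,0],[0,0,0]],"yaw":[-0.015,0,0,0,0,0,0,0,0,0],"grip":[1,1,1,0,0,0,0,0,0,0]}' 100
python3 -m pendant '{"dp":[[0,0,0],[0,0,-0.5],[0,0,-1],[0,0,-1],[0,0,0]],"yaw":[0,0,0,0,0],"grip":[0,0,0,0,0]}' 100
python3 - <<'E'
from h import *
from rig import viewer
for n in ['scene','top','wrist']:
  c=viewer.camera(n); cv2.imwrite(f'pics/{n}2.png',c['img'][:,:,::-1])
print(dw(0,107+150),dw(0,107))
go([*dw(0,107+150),.06],DY+np.pi/2)
E
```

```text
t: 5.4
position: [0.4593, -0.0348, 0.0154]
tool_rot: [0.0, -0.052, 0.999, -0.0]
contact_force: [-1.1, -0.6, 2.3]
finger_gap: 0.163
t: 5.9
position: [0.4607, -0.0348, 0.042]
tool_rot: [0.001, -0.052, 0.999, -0.0]
contact_force: [0.4, -0.4, -0.8]
finger_gap: 0.166
[0.3958092 0.1606522] [0.53909177 0.20503808]
t 6.05 pos [ 0.4594 -0.0347  0.0405] ang -3.0374 tilt 0.0004 F [ 0.3  0.1 -2.3] gap 0.166 q [-0.08, 0.23, -0.64, 0.7, 0.0, -0.18]
 dp total cm [ 4.29 20.09 -1.96] yaw -0.1962
```

View pics/scene2.png

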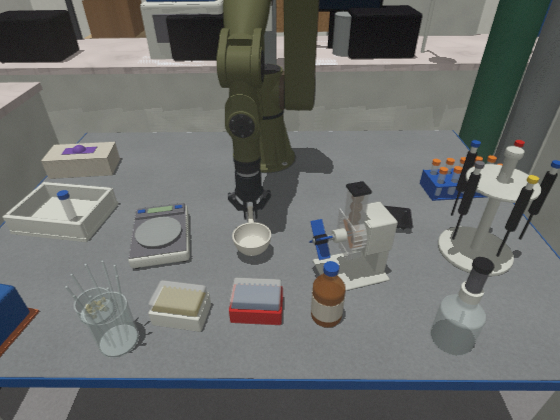

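View pics/wrist2.png

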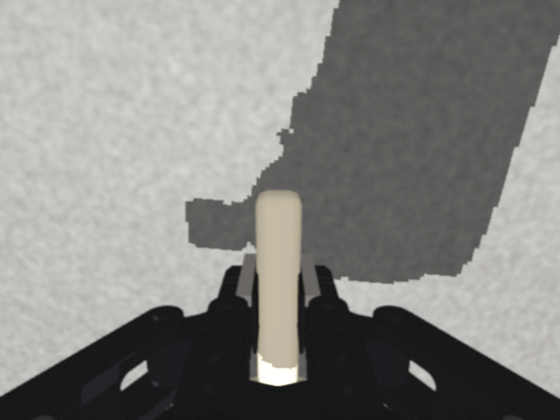

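```bash
python3 -m pendant '{"dp":[[0.5,1,0],[0.5,2,0],[0.5,3,0],[0.5,3,0],[0.5,3,0],[0.5,3,0],[0.5,2,0],[0.5,2,0],[0.3,1,0],[0,0,0]],"yaw":[0,0,0,0,0,0,0,0,0,0],"grip":[0,0,0,0,0,0,0,0,0,0]}' 
python3 -m pendant '{"dp":[[0,0,0],[0,0,0],[0,0,0],[0,0,0.4],[0,0,0]],"yaw":[-0.05,-0.05,-0.05,-0.046,0],"grip":[0,0,0,0,0]}' 
python3 - <<'E'
from h import *
from rig import viewer
for n in ['scene','top']:
  c=viewer.camera(n); cv2.imwrite(f'pics/{n}3.png',c['img'][:,:,::-1])
a=cv2.imread("pics/top3.png")
cv2.imwrite("pics/tz3.png",cv2.resize(a[150:290,160:330],None,fx=4,fy=4,interpolation=cv2.INTER_CUBIC))
b=cv2.imread("pics/scene3.png")
cv2.imwrite("pics/sz3.png",cv2.resize(b[150:300,220:420],None,fx=4,fy=4,interpolation=cv2.INTER_CUBIC))
go([*dw(0,107),.034],DY+np.pi/2)
E
```

```text
t: 7.05
position: [0.3947, 0.1606, 0.04]
tool_rot: [-0.0, -0.053, 0.999, -0.0]
contact_force: [-0.4, -0.3, -2.5]
finger_gap: 0.169
t: 7.55
position: [0.3955, 0.1587, 0.0359]
tool_rot: [-0.0, -0.149, 0.989, -0.0]
contact_force: [-0.8, 0.1, -1.9]
finger_gap: 0.168
t 7.65 pos [0.3957 0.159  0.0362] ang -2.8434 tilt 0.0006 F [-0.5  0.4 -2.2] gap 0.167 q [0.38, 0.18, -0.72, 0.68, -0.0, 0.08]
 dp total cm [-15.06   0.18   0.21] yaw -0.0022
```

View pics/tz3.png

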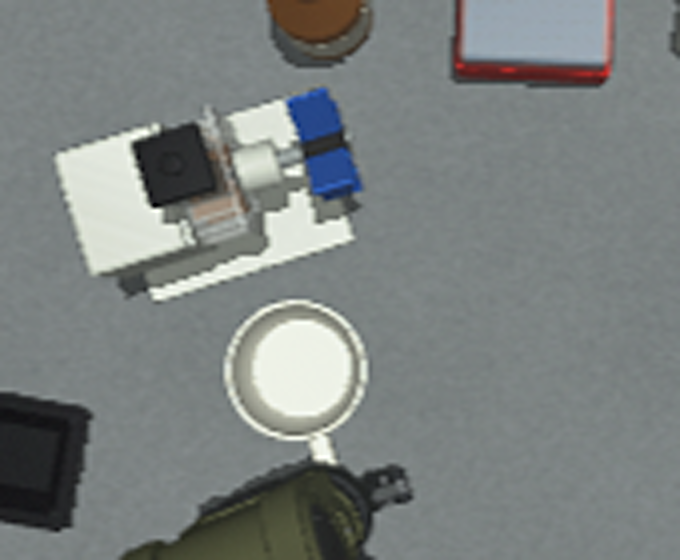

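View pics/sz3.png

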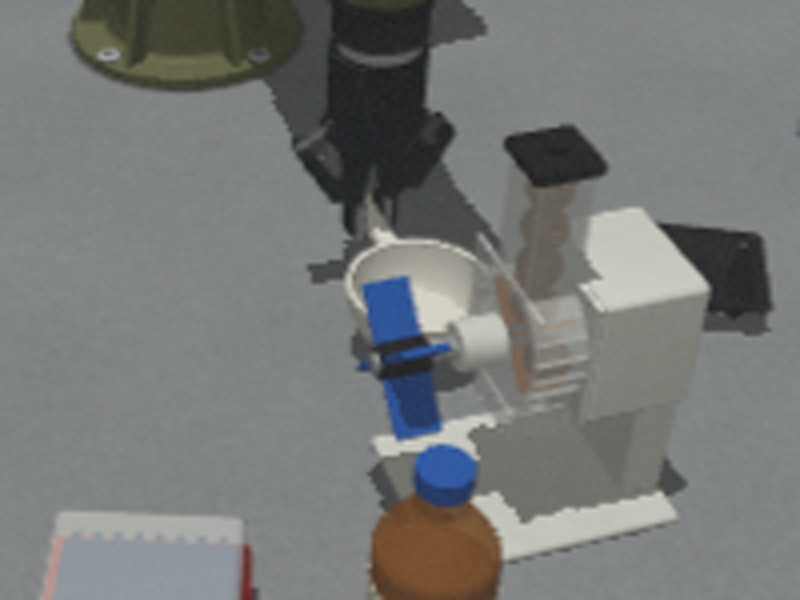

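```bash
python3 - <<'E'
from h import *
p=ray(((297.5)/4-.5+160,(370)/4-.5+150),.066,*CAL['top']); print(p)
c,s=np.cos(DY),np.sin(DY); d=p[:2]-D; print('disp frame',c*d[0]+s*d[1],-s*d[0]+c*d[1])
E
```

```text
[0.49589691 0.18609669 0.066     ]
disp frame -0.005311528051207701 0.15386533629814775
```

```bash
python3 -m pendant '{"dp":[[-0.5,0.2,0.4],[-1.5,0.15,0],[-2,0,0],[-2,0,0],[-2,0,0],[-2,0,0],[-2,0,0],[-1.5,0,0],[-1.2,0,0],[-0.5,0,0]],"yaw":[0,0,0,0,0,0,0,0,0,0],"grip":[0,0,0,0,0,0,0,0,0,0]}' 
python3 - <<'E'
from h import *
from rig import viewer
for n in ['scene','top']:
  c=viewer.camera(n); cv2.imwrite(f'pics/{n}4.png',c['img'][:,:,::-1])
a=cv2.imread("pics/top4.png")
b=cv2.imread("pics/scene4.png")
z=np.hstack([cv2.resize(x,(400,300),interpolation=cv2.INTER_CUBIC) for x in (a[150:270,170:330],b[180:300,300:460])])
cv2.imwrite("pics/z4.png",z)
go([*dw(0,107),.0235],DY+np.pi/2)
E
```

```text
t: 8.65
position: [0.5411, 0.2084, 0.0321]
tool_rot: [0.0, -0.149, 0.989, 0.0]
contact_force: [-0.2, -0.3, -1.0]
finger_gap: 0.167
t 8.75 pos [0.5402 0.2081 0.032 ] ang -2.8417 tilt 0.0002 F [-0.3 -0.1 -1.6] gap 0.167 q [0.37, 0.43, -0.37, 0.77, 0.0, 0.07]
 dp total cm [ 0.2  -0.26  0.85] yaw -0.0005
```

View pics/z4.png

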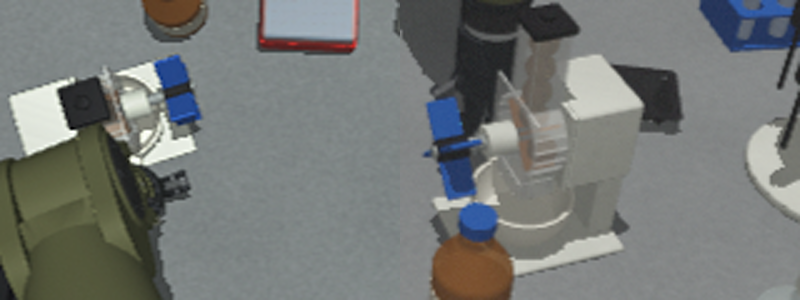

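Dish is under the chute. I'll lower it 8.5 mm, release and rise.

```bash
python3 -m pendant '{"dp":[[0,0,0.4],[0,0,0.3],[0,0,0.15],[0,0,0],[0,0,0]],"yaw":[0,0,0,0,0],"grip":[0,0,0,0,0]}' 
python3 - <<'E'
from h import *
go([*dw(0,107),.0235],DY+np.pi/2)
E
```

```text
t: 9.25
position: [0.5398, 0.208, 0.0239]
tool_rot: [0.0, -0.15, 0.989, -0.0]
contact_force: [-0.2, -0.1, -0.6]
finger_gap: 0.166
t 9.25 pos [0.5398 0.208  0.0239] ang -2.8414 tilt 0.0002 F [-0.2 -0.1 -0.6] gap 0.166 q [0.37, 0.44, -0.38, 0.76, -0.0, 0.07]
 dp total cm [ 0.16 -0.26  0.04] yaw -0.0002
```

```bash
python3 -m pendant '{"dp":[[0,0,0.05],[0,0,0],[0,0,0],[0,0,0],[0,0,-1],[0,0,-3],[0,0,-4],[0,0,-4],[0,0,-4],[0,0,-4]],"yaw":[0,0,0,0,0,0,0,0,0,0],"grip":[0,1,1,1,1,1,1,1,1,1]}' 
python3 - <<'E'
from h import *
from rig import viewer
for n in ['scene','top','wrist']:
  c=viewer.camera(n); cv2.imwrite(f'pics/{n}5.png',c['img'][:,:,::-1]); 
np.savez('w5',K=c['K'],T=c['pose'])
a=cv2.imread("pics/top5.png")
b=cv2.imread("pics/scene5.png")
z=np.hstack([cv2.resize(x,(400,300),interpolation=cv2.INTER_CUBIC) for x in (a[160:250,170:290],b[180:285,300:440])])
cv2.imwrite("pics/z5.png",z)
go([*dw(-92,105),.168],DY+np.pi/2)
E
```

```text
t: 10.25
position: [0.5398, 0.2079, 0.2259]
tool_rot: [0.001, -0.15, 0.989, 0.0]
contact_force: [0.7, 0.6, -0.7]
finger_gap: 0.997
t 10.4 pos [0.542  0.2088 0.2275] ang -2.8414 tilt 0.0071 F [-0.6  0.8  0.1] gap 0.999 q [0.37, 0.27, -0.11, 1.18, 0.0, 0.07]
 dp total cm [ 0.23 -9.48  5.94] yaw -0.0002
```

View pics/z5.png

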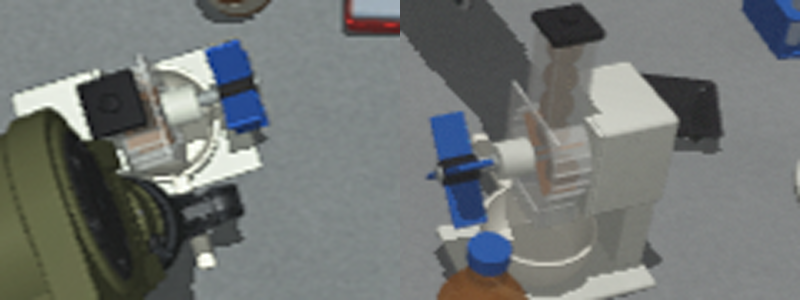

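View pics/wrist5.png

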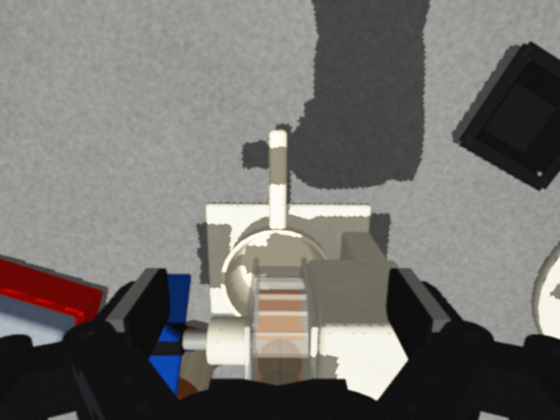

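The wrist view shows the plate's near corners at (208,205) and (370,205), the rim's near edge at (275,229) and left edge at 221, and the handle end at (278,131).

```bash
python3 - <<'E'
from h import *
w=np.load('w5.npz'); K,T=w['K'],w['T']
A=ray((207.5,205),.008,K,T)[:2];B=ray((370.5,205),.008,K,T)[:2]
ux=(B-A)/np.linalg.norm(B-A); uy=np.array([-ux[1],ux[0]]); print(np.linalg.norm(B-A),'yaw',np.arctan2(ux[1],ux[0]))
o=(A+B)/2-ux*.009-uy*.065; print('disp origin',o,'vs',D)
f=lambda uv,z:np.array([ux@(ray(uv,z,K,T)[:2]-o),uy@(ray(uv,z,K,T)[:2]-o)])*1000
print('rim near',f((275.5,229),.053),'rim left',f((221,282),.053),'rim right upper',f((325,257),.053),'handle end',f((278.5,131),.048),'handle root',f((278,226),.048))
for n,P in [('knob tipL top',(-103,36)),]:
  print(P)
# knob edges: paddle upper-left near edge at z~.176+, px (190,275)
print('knob edge',f((190,275),.176), f((168,275),.176))
E
```

```text
0.1683525421631547 yaw 1.8701743798124184
disp origin [0.63939103 0.24207683] vs [0.6413 0.2367]
rim near [-4.77446376 55.35799134] rim left [-57.52750147   0.80008516] rim right upper [42.01766669 27.13804036] handle end [ -2.07339707 143.95634344] handle root [-2.45647581 56.48577689]
(-103, 36)
knob edge [-54.72845522  72.20481123] [-67.7278463   72.20839861]
```

```bash
python3 - <<'E'
from h import *
w=np.load('w5.npz'); K,T=w['K'],w['T']
o=np.array([.6394,.2421]);c,s=np.cos(1.8705),np.sin(1.8705)
for P in [(-71,36,176),(-71,36,104),(-103,36,176),(-103,36,104),(-71,0,140),(0,0,286),(-52,17,140)]:
  q=np.array([o[0]+(c*P[0]-s*P[1])/1e3,o[1]+(s*P[0]+c*P[1])/1e3,P[2]/1e3]); print(P,proj(q,K,T).round(0), proj(np.array([*dw(*P[:2]),P[2]/1e3]),*CAL['top']).round(1))
E
python3 - <<'E'
import cv2
a=cv2.imread('pics/top5.png'); cv2.imwrite('pics/z5b.png',cv2.resize(a[160:240,190:270],None,fx=7,fy=7,interpolation=cv2.INTER_CUBIC))
E
```

```text
(-71, 36, 176) [168. 328.] [238.5 197.3]
(-71, 36, 104) [193. 274.] [241.2 198.9]
(-103, 36, 176) [116. 328.] [249.2 193.9]
(-103, 36, 104) [153. 274.] [251.2 195.7]
(-71, 0, 140) [186. 340.] [236.1 186.5]
(0, 0, 286) [286. 597.] [203.  189.5]
(-52, 17, 140) [210. 320.] [231.7 194. ]
```

View pics/z5b.png

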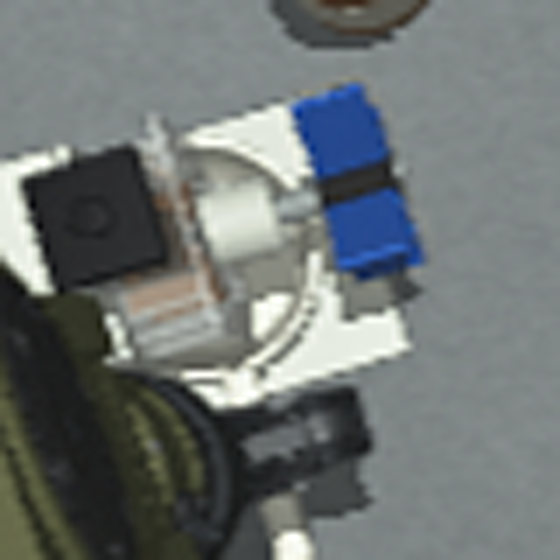

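```bash
python3 -m pendant '{"dp":[[0,-1,0],[0,-2.5,0],[0,-3,0],[0,-2,0],[-1,-1,0],[-2,0,0],[-1,0,0],[0,0,0],[0,0,0]],"yaw":[0,0,0,0,0,0,0,0,0],"grip":[0,0,0,0,0,0,0,0,0]}' 40
python3 - <<'E'
from h import *
from rig import viewer
c=viewer.camera('scene'); cv2.imwrite('pics/z6.png',cv2.resize(c['img'][120:280,260:440,::-1],None,fx=3.5,fy=3.5))
c=viewer.camera('top'); cv2.imwrite('pics/z6t.png',cv2.resize(c['img'][160:260,180:280,::-1],None,fx=5,fy=5))
go([*dw(-92,62),.168],DY+np.pi/2)
E
```

```text
t: 11.3
position: [0.6056, 0.1294, 0.2225]
tool_rot: [-0.001, -0.15, 0.989, -0.0]
contact_force: [0.8, -0.2, 0.2]
finger_gap: 0.001
t 11.4 pos [0.6055 0.1293 0.223 ] ang -2.8408 tilt 0.001 F [-0.1  0.1 -0.6] gap 0.003 q [0.21, 0.35, -0.01, 1.21, -0.0, -0.09]
 dp total cm [-0.41  0.    5.5 ] yaw 0.0004
```

View pics/z6.png

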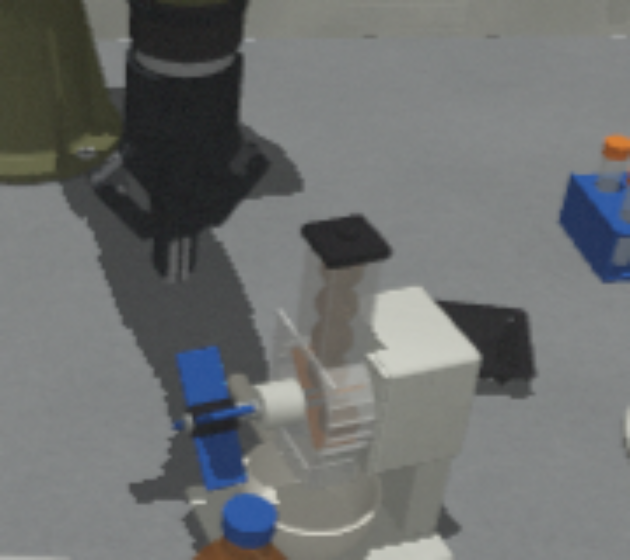

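View pics/z6t.png

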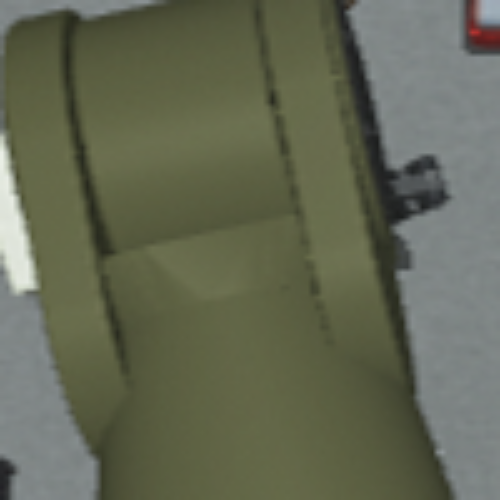

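```bash
python3 -m pendant '{"dp":[[0,0,1.5],[0,0,2],[0,0,1.5],[0,0,0.5],[0,0,0]],"yaw":[0,0,0,0,0],"grip":[0,0,0,0,0]}'
python3 - <<'E'
from h import *
from rig import viewer
c=viewer.camera('scene'); a=cv2.resize(c['img'][150:270,280:400,::-1],(400,400))
c=viewer.camera('wrist'); b=cv2.resize(c['img'][:,:,::-1],(400,300)); cv2.imwrite('pics/z7.png',np.hstack([a,np.vstack([b,np.zeros((100,400,3),np.uint8)])]))
go([*dw(-92,5),.168],DY+np.pi/2)
E
```

```text
t: 11.9
position: [0.6053, 0.1291, 0.1679]
tool_rot: [-0.001, -0.15, 0.989, -0.0]
contact_force: [-0.4, -0.7, -0.8]
finger_gap: 0.0
t 12.0 pos [0.6064 0.1293 0.1692] ang -2.8412 tilt 0.001 F [ 0.5 -0.  -0.1] gap -0.001 q [0.21, 0.38, -0.1, 1.09, 0.0, -0.09]
 dp total cm [-6.01  0.03  0.13] yaw -0.0000
```

View pics/z7.png

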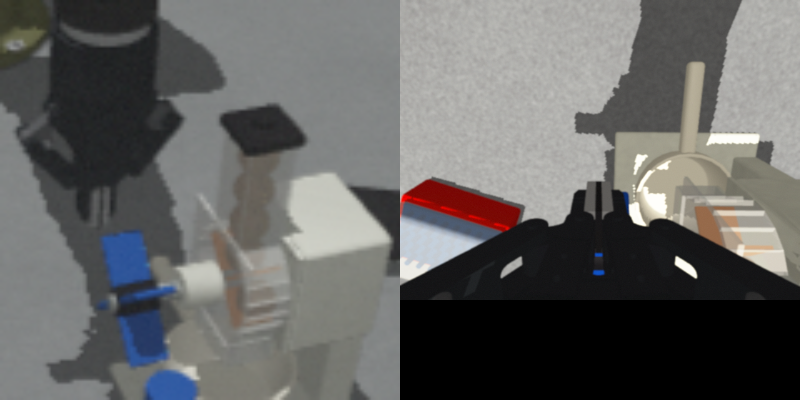

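```bash
python3 -m pendant '{"dp":[[-0.7,0,0],[-0.7,0,0],[-0.7,0,0],[-0.7,0,0],[-0.7,0,0]],"yaw":[0,0,0,0,0],"grip":[0,0,0,0,0]}'
python3 -m pendant '{"dp":[[-0.7,0,0],[-0.7,0,0],[-0.6,0,0]],"yaw":[0,0,0],"grip":[0,0,0]}'
python3 - <<'E'
from h import *
from rig import viewer
c=viewer.camera('scene'); a=cv2.resize(c['img'][150:270,280:400,::-1],(400,400))
c=viewer.camera('wrist'); b=cv2.resize(c['img'][:,:,::-1],(400,300)); cv2.imwrite('pics/z8.png',np.hstack([a,np.vstack([b,np.zeros((100,400,3),np.uint8)])]))
go([*dw(-92,5),.168],DY+np.pi/2)
E
```

```text
t: 12.5
position: [0.6391, 0.1392, 0.1681]
tool_rot: [-0.001, -0.15, 0.989, -0.0]
contact_force: [-3.4, -0.9, 2.2]
finger_gap: -0.001
t: 12.8
position: [0.6599, 0.1457, 0.1683]
tool_rot: [0.0, -0.15, 0.989, 0.0]
contact_force: [-0.0, 0.1, 0.0]
finger_gap: 0.001
t 12.9 pos [0.6603 0.1459 0.1683] ang -2.8412 tilt 0.0018 F [-0.9 -0.9 -1.5] gap 0.002 q [0.22, 0.48, 0.06, 1.14, 0.0, -0.08]
 dp total cm [-0.37  0.04  0.03] yaw -0.0000
```

View pics/z8.png

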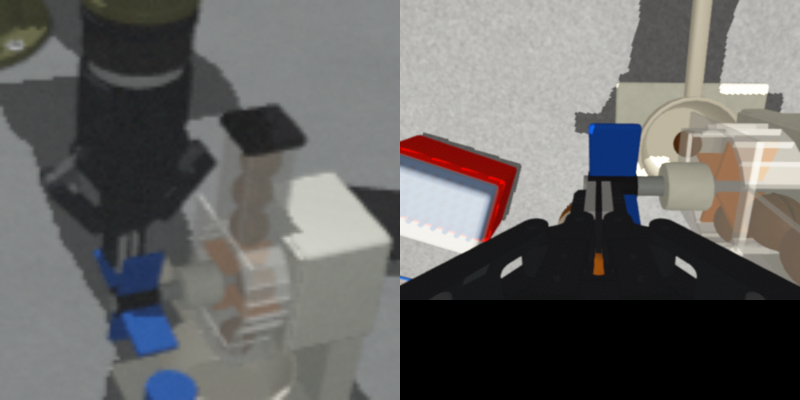

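The force dropped to about zero and a brown nut shows in the dish near (680,142), so the first click seems done. I'll back off upward and check.

```bash
python3 -m pendant '{"dp":[[0,0,-2],[0,0,-3.5],[2,0,0],[2.8,0,0],[0.8,0,0]],"yaw":[0,0,0,0,0],"grip":[0,0,0,0,0]}'
python3 - <<'E'
from h import *
from rig import viewer
c=viewer.camera('scene'); a=cv2.resize(c['img'][150:270,280:400,::-1],(400,400))
c=viewer.camera('wrist'); b=cv2.resize(c['img'][:,:,::-1],(400,300)); cv2.imwrite('pics/z9.png',np.hstack([a,np.vstack([b,np.zeros((100,400,3),np.uint8)])]))
go([*dw(-92,62),.168],DY+np.pi/2)
E
```

```text
t: 13.4
position: [0.6038, 0.1284, 0.2239]
tool_rot: [0.0, -0.15, 0.989, 0.0]
contact_force: [-0.4, 1.0, 0.1]
finger_gap: -0.002
t 13.5 pos [0.6049 0.1287 0.2239] ang -2.8415 tilt 0.0009 F [-0.4 -0.2  0.6] gap -0.002 q [0.21, 0.35, -0.01, 1.21, 0.0, -0.09]
 dp total cm [-0.47  0.04  5.59] yaw -0.0003
```

View pics/z9.png

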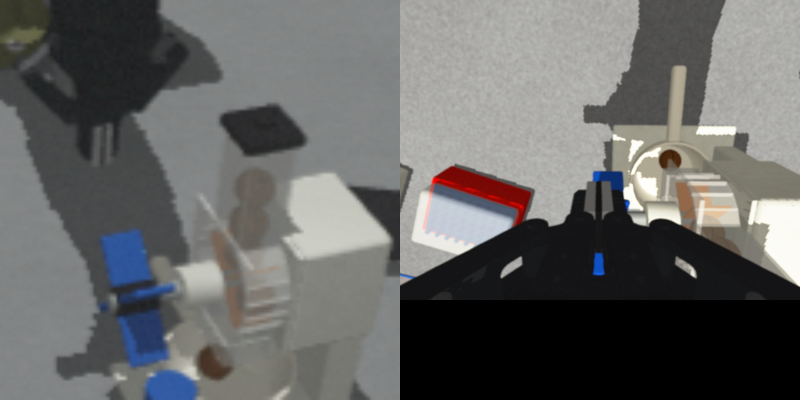

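One click gave one nut in the dish, and the knob is back at X. Repeating for click 2.

```bash
python3 -m pendant '{"dp":[[0,0,1.5],[0,0,2],[0,0,1.5],[0,0,0.6],[0,0,0]],"yaw":[0,0,0,0,0],"grip":[0,0,0,0,0]}'
python3 -m pendant '{"dp":[[-0.7,0,0],[-0.7,0,0],[-0.7,0,0],[-0.7,0,0],[-0.7,0,0],[-0.7,0,0],[-0.7,0,0],[-0.7,0,0],[0,0,0]],"yaw":[0,0,0,0,0,0,0,0,0],"grip":[0,0,0,0,0,0,0,0,0]}'
python3 -m pendant '{"dp":[[0,0,-2],[0,0,-3.5],[2,0,0],[2.8,0,0],[0.8,0,0]],"yaw":[0,0,0,0,0],"grip":[0,0,0,0,0]}'
python3 - <<'E'
from h import *
from rig import viewer
c=viewer.camera('scene'); a=cv2.resize(c['img'][150:270,280:400,::-1],(400,400))
c=viewer.camera('wrist'); b=cv2.resize(c['img'][:,:,::-1],(400,300)); cv2.imwrite('pics/z10.png',np.hstack([a,np.vstack([b,np.zeros((100,400,3),np.uint8)])]))
go([*dw(-92,62),.168],DY+np.pi/2)
E
```

```text
t: 14.0
position: [0.6054, 0.1289, 0.1662]
tool_rot: [-0.001, -0.15, 0.989, -0.0]
contact_force: [0.2, 0.1, -0.4]
finger_gap: -0.009
t: 14.9
position: [0.6605, 0.1459, 0.1674]
tool_rot: [0.001, -0.15, 0.989, 0.0]
contact_force: [-0.0, -0.2, -0.1]
finger_gap: -0.001
t: 15.4
position: [0.6039, 0.1284, 0.2229]
tool_rot: [0.0, -0.149, 0.989, 0.0]
contact_force: [0.5, -0.4, -0.2]
finger_gap: -0.0
t 15.5 pos [0.6049 0.1287 0.2229] ang -2.8415 tilt 0.001 F [0.3 0.7 0.3] gap 0.001 q [0.21, 0.35, -0.01, 1.2, 0.0, -0.09]
 dp total cm [-0.47  0.04  5.49] yaw -0.0004
```

View pics/z10.png

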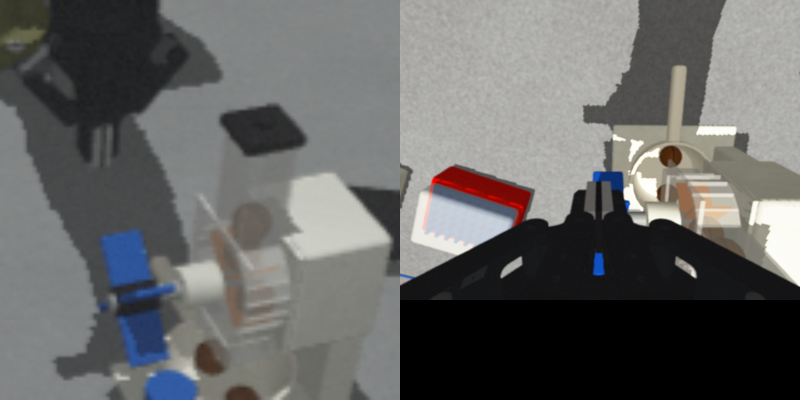

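Two nuts are in the dish, at (210,355) and (240,395) in the scene crop, and the column is one nut shorter. Third click.

```bash
python3 -m pendant '{"dp":[[0,0,1.5],[0,0,2],[0,0,1.5],[0,0,0.5],[0,0,0]],"yaw":[0,0,0,0,0],"grip":[0,0,0,0,0]}'
python3 -m pendant '{"dp":[[-0.7,0,0],[-0.7,0,0],[-0.7,0,0],[-0.7,0,0],[-0.7,0,0],[-0.7,0,0],[-0.7,0,0],[-0.7,0,0],[0,0,0]],"yaw":[0,0,0,0,0,0,0,0,0],"grip":[0,0,0,0,0,0,0,0,0]}'
python3 -m pendant '{"dp":[[0,0,-2],[0,0,-3.5],[2,0,0],[2.8,0,0],[0.8,0,0]],"yaw":[0,0,0,0,0],"grip":[0,0,0,0,0]}'
python3 - <<'E'
from h import *
from rig import viewer
c=viewer.camera('scene'); a=cv2.resize(c['img'][150:270,280:400,::-1],(400,400))
c=viewer.camera('wrist'); b=cv2.resize(c['img'][:,:,::-1],(400,300)); cv2.imwrite('pics/z11.png',np.hstack([a,np.vstack([b,np.zeros((100,400,3),np.uint8)])]))
go([.5398,.208,.2239],DY+np.pi/2)
E
```

```text
t: 16.0
position: [0.6055, 0.1289, 0.1664]
tool_rot: [-0.001, -0.15, 0.989, -0.0]
contact_force: [0.2, -0.1, 0.7]
finger_gap: 0.002
t: 16.9
position: [0.6605, 0.1459, 0.1674]
tool_rot: [0.001, -0.15, 0.989, 0.0]
contact_force: [0.1, 0.3, -0.5]
finger_gap: 0.002
t: 17.4
position: [0.6038, 0.1284, 0.2229]
tool_rot: [0.0, -0.149, 0.989, 0.0]
contact_force: [-0.7, 0.0, -0.0]
finger_gap: -0.001
t 17.5 pos [0.6049 0.1287 0.2229] ang -2.8415 tilt 0.001 F [-0.3  0.3  0.3] gap 0.002 q [0.21, 0.35, -0.01, 1.2, 0.0, -0.09]
 dp total cm [ 3.88  9.5  -0.11] yaw -0.0003
```

View pics/z11.png

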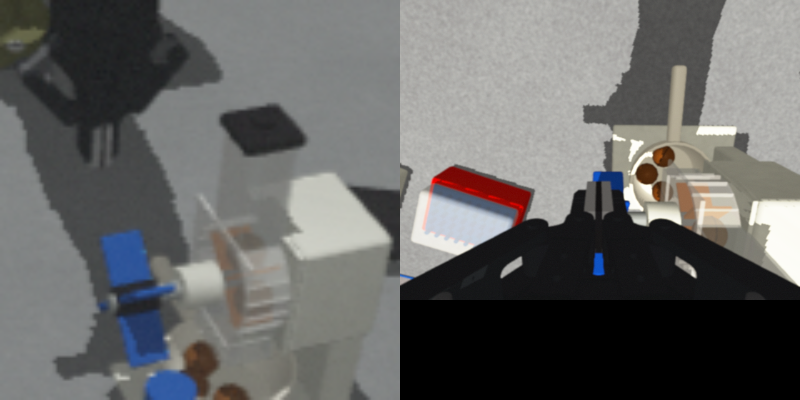

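All three nuts are in the dish (wrist view, around (655,172)) and the knob is at X. Back to the handle.

```bash
python3 -m pendant '{"dp":[[1.5,0,0],[2,1,0],[0.4,2.5,0],[0,3,0],[0,2,0],[0,1,0],[0,0,0]],"yaw":[0,0,0,0,0,0,0],"grip":[0,0,0,0.5,1,1,1]}' 100
python3 - <<'E'
from h import *
from rig import viewer
c=viewer.camera('wrist'); cv2.imwrite('pics/z12.png',c['img'][:,:,::-1]); 
go([.5398,.208,.0239],DY+np.pi/2)
K,T=c['K'],c['pose']; np.savez('w12',K=K,T=T)
E
```

```text
t: 18.2
position: [0.5404, 0.2093, 0.2221]
tool_rot: [0.0, -0.15, 0.989, 0.0]
contact_force: [0.1, 0.1, -0.2]
finger_gap: 0.681
t 18.25 pos [0.5404 0.2083 0.2221] ang -2.8405 tilt 0.0004 F [-0.1 -0.2 -0. ] gap 0.761 q [0.37, 0.28, -0.12, 1.18, -0.0, 0.07]
 dp total cm [ 0.07 -0.   19.82] yaw 0.0007
```

View pics/z12.png

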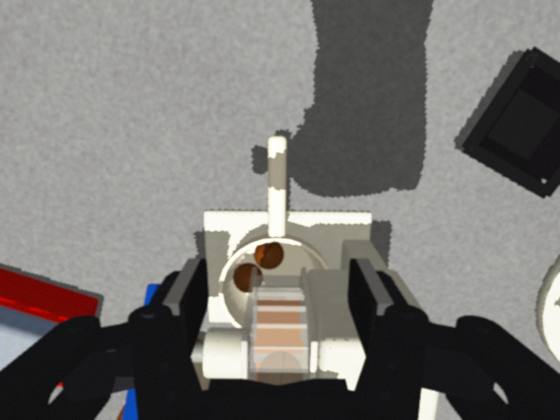

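The dish hasn't moved: the handle runs from (278,137) to (278,235), centred between the jaws. Descending.

```bash
python3 -m pendant '{"dp":[[0,0,2],[0,0,4],[0,0,4],[0,0,4],[0,0,3],[0,0,1.8],[0,0,0.8],[0,0,0.2],[0,0,0]],"yaw":[0,0,0,0,0,0,0,0,0],"grip":[1,1,1,1,1,1,1,1,1]}' 
python3 - <<'E'
from h import *
go([.5398,.208,.0239],DY+np.pi/2)
E
```

```text
t: 19.15
position: [0.5408, 0.2078, 0.0249]
tool_rot: [0.0, -0.149, 0.989, 0.0]
contact_force: [0.1, 0.2, 0.3]
finger_gap: 0.999
t 19.15 pos [0.5408 0.2078 0.0249] ang -2.8421 tilt 0.001 F [0.1 0.2 0.3] gap 0.999 q [0.37, 0.44, -0.38, 0.76, -0.0, 0.07]
 dp total cm [0.08 0.05 0.1 ] yaw -0.0009
```

```bash
python3 -m pendant '{"dp":[[0,0,0.1],[0,0,0],[0,0,0],[0,0,0],[0,0,0],[0,0,0],[0,0,-0.2],[0,0,-0.3],[0,0,-0.3],[0,0,0]],"yaw":[0,0,0,0,0,0,0,0,0,0],"grip":[1,0,0,0,0,0,0,0,0,0]}' 100
python3 - <<'E'
from h import *
from rig import viewer
c=viewer.camera('scene'); cv2.imwrite('pics/z13.png',cv2.resize(c['img'][150:290,260:420,::-1],None,fx=4,fy=4,interpolation=cv2.INTER_CUBIC))
go([.3957,.159,.032],DY+np.pi/2)
E
```

```text
t: 20.15
position: [0.5401, 0.2081, 0.0317]
tool_rot: [0.0, -0.15, 0.989, 0.0]
contact_force: [-0.4, -1.1, -1.3]
finger_gap: 0.166
t 20.2 pos [0.54   0.2081 0.0315] ang -2.8414 tilt 0.0003 F [ 0.2  0.4 -2. ] gap 0.166 q [0.37, 0.43, -0.37, 0.77, 0.0, 0.07]
 dp total cm [15.24 -0.42 -0.05] yaw -0.0002
```

View pics/z13.png

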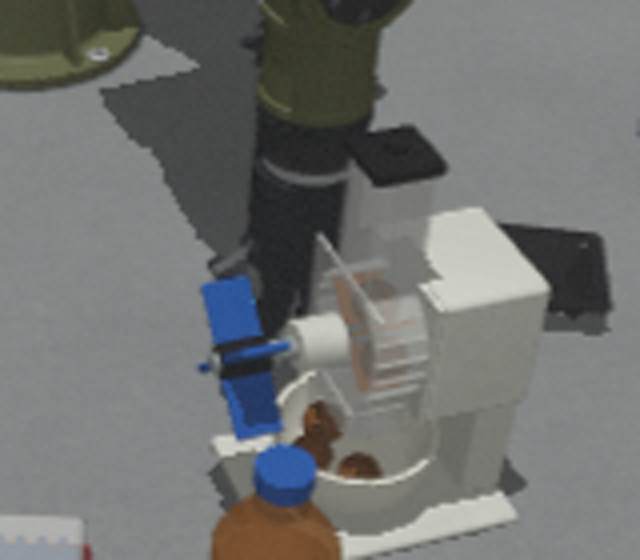

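The dish is lifted level with the three nuts inside. Sliding straight out, gently.

```bash
python3 -m pendant '{"dp":[[0.3,0,0],[0.6,0,0],[0.9,0,0],[1.2,0,0],[1.4,0,0],[1.4,0,0],[1.4,0,0],[1.4,0,0],[1.4,0,0],[1.4,0,0]],"yaw":[0,0,0,0,0,0,0,0,0,0],"grip":[0,0,0,0,0,0,0,0,0,0]}'
python3 -m pendant '{"dp":[[1.2,0,0],[1,0,0],[0.7,0,0],[0.4,0,0],[0.2,0,-0.5],[0,0,-1],[0,0,-1.5],[0,0,-1.5],[0,0,-1],[0,0,-0.5]],"yaw":[0,0,0,0,0,0,0,0,0,0],"grip":[0,0,0,0,0,0,0,0,0,0]}'
python3 - <<'E'
from h import *
from rig import viewer
c=viewer.camera('top'); cv2.imwrite('pics/z14.png',cv2.resize(c['img'][150:290,160:330,::-1],None,fx=4,fy=4,interpolation=cv2.INTER_CUBIC))
P=np.array([.5364,-.3010]); a=np.pi
go([P[0]+.107*np.cos(a),P[1]+.107*np.sin(a),.12],a)
E
```

```text
t: 21.2
position: [0.4293, 0.1737, 0.0313]
tool_rot: [-0.0, -0.15, 0.989, -0.0]
contact_force: [-0.4, 0.4, -2.2]
finger_gap: 0.163
t: 22.2
position: [0.3988, 0.1644, 0.0928]
tool_rot: [0.001, -0.15, 0.989, 0.0]
contact_force: [-0.1, 0.5, -1.8]
finger_gap: 0.168
t 22.25 pos [0.3988 0.1644 0.0929] ang -2.8415 tilt 0.0024 F [ 0.5  0.  -1.4] gap 0.166 q [0.39, 0.11, -0.64, 0.82, -0.0, 0.09]
 dp total cm [ 10.82 -45.37  -2.75] yaw 0.3001
```

View pics/z14.png

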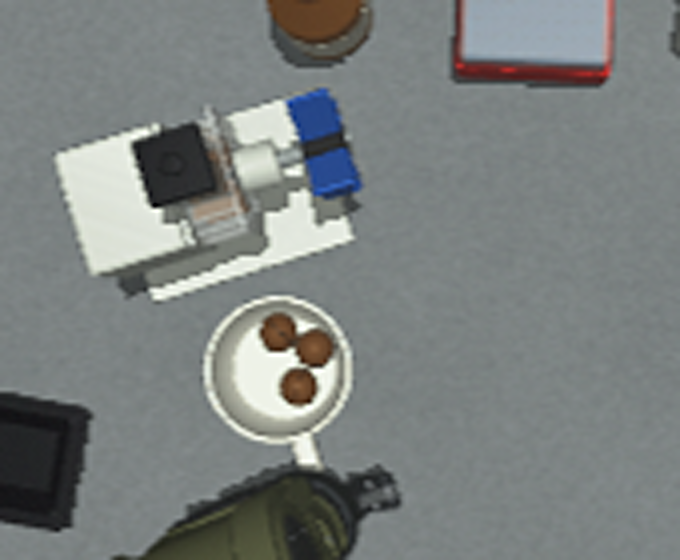

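```bash
python3 -m pendant '{"dp":[[0,0,-0.3],[0,0,-0.5],[0,0,-0.6],[0,0,-0.6],[0,0,-0.5],[0,0,-0.3],[0,0,0]],"yaw":[0.03,0.05,0.05,0.06,0.06,0.05,0],"grip":[0,0,0,0,0,0,0]}'
python3 -m pendant '{"dp":[[0,-0.3,0],[0,-0.8,0],[0,-1.3,0],[-0.1,-1.8,0],[-0.1,-2.2,0],[-0.2,-2.4,0],[-0.2,-2.4,0],[-0.2,-2.4,0],[-0.2,-2.4,0],[-0.2,-2.4,0]],"yaw":[0,0,0,0,0,0,0,0,0,0],"grip":[0,0,0,0,0,0,0,0,0,0]}'
python3 -m pendant '{"dp":[[-0.2,-2.4,0],[-0.2,-2.4,0],[-0.2,-2.4,0],[-0.2,-2.4,0],[-0.2,-2.4,0],[-0.2,-2.4,0],[-0.2,-2.4,0],[-0.2,-2.2,0],[-0.2,-2,0],[-0.2,-1.7,0]],"yaw":[0,0,0,0,0,0,0,0,0,0],"grip":[0,0,0,0,0,0,0,0,0,0]}'
python3 - <<'E'
from h import *
go([.4294,-.301,.12],np.pi)
E
```

```text
t: 22.95
position: [0.3974, 0.1639, 0.1192]
tool_rot: [-0.0, 0.0, 1.0, -0.0]
contact_force: [0.0, -0.0, -2.7]
finger_gap: 0.165
t: 23.95
position: [0.409, -0.022, 0.1192]
tool_rot: [-0.0, 0.0, 1.0, -0.0]
contact_force: [0.3, 0.5, -2.3]
finger_gap: 0.168
t: 24.95
position: [0.4287, -0.2489, 0.1191]
tool_rot: [-0.0, 0.0, 1.0, -0.0]
contact_force: [0.3, 0.5, -2.6]
finger_gap: 0.164
t 24.95 pos [ 0.4287 -0.2489  0.1191] ang 3.1406 tilt 0.0007 F [ 0.3  0.5 -2.6] gap 0.164 q [-0.53, 0.2, -0.47, 0.91, -0.0, -0.52]
 dp total cm [-0.08 -5.21 -0.09] yaw -0.0010
```

```bash
python3 -m pendant '{"dp":[[0,-1.5,0],[-0.1,-1.3,0],[0,-1.1,0],[0,-0.8,0],[0,-0.4,0],[0,-0.1,0],[0,0,0],[0,0,0]],"yaw":[0,0,0,0,0,0,0,0],"grip":[0,0,0,0,0,0,0,0]}'
python3 - <<'E'
from h import *
from rig import viewer
c=viewer.camera('top'); cv2.imwrite('pics/z15.png',cv2.resize(c['img'][170:290,330:450,::-1],None,fx=5,fy=5,interpolation=cv2.INTER_CUBIC))
c=viewer.camera('scene'); cv2.imwrite('pics/z15s.png',cv2.resize(c['img'][120:290,80:280,::-1],None,fx=3.5,fy=3.5,interpolation=cv2.INTER_CUBIC))
go([.4294,-.301,.0774],np.pi)
E
```

```text
t: 25.75
position: [0.4306, -0.2985, 0.1193]
tool_rot: [-0.0, -0.0, 1.0, 0.0]
contact_force: [0.2, 0.5, -1.9]
finger_gap: 0.164
t 25.85 pos [ 0.4307 -0.2986  0.1193] ang -3.1408 tilt 0.0001 F [ 1.2 -0.3 -1.3] gap 0.164 q [-0.61, 0.25, -0.4, 0.92, 0.0, -0.61]
 dp total cm [ 0.13 -0.24  4.19] yaw 0.0008
```

View pics/z15.png

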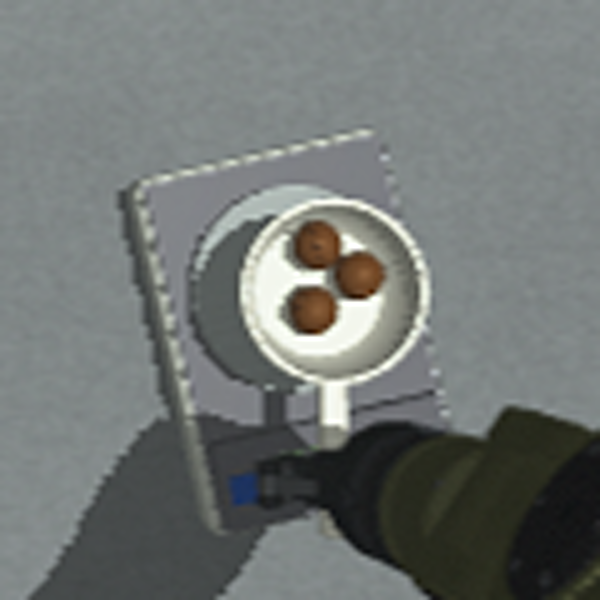

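View pics/z15s.png

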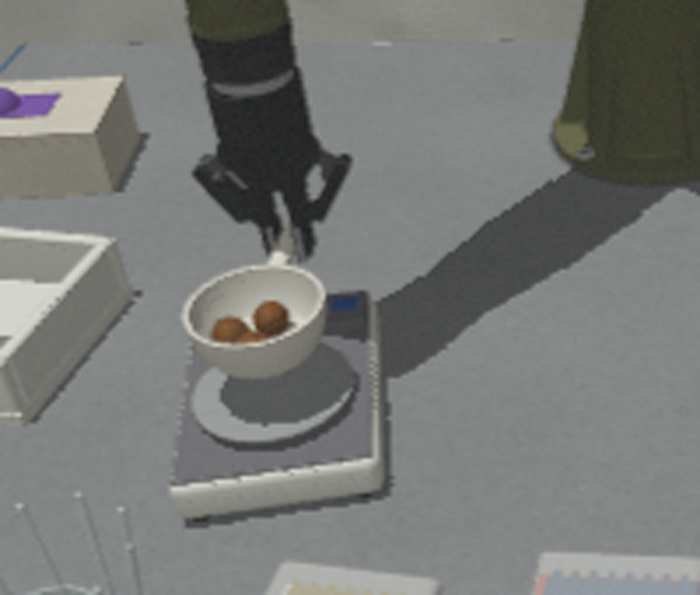

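```bash
python3 - <<'E'
from h import *
t=ray(((335.5)/5-.5+330,(290.5)/5-.5+170),.149,*CAL['top']); print('dish top',t)
t=ray(((255.5)/3.5-.5+80,(309)/3.5-.5+120),.149,*CAL['scene']); print('dish scene',t)
t=ray(((274)/3.5-.5+80,(390)/3.5-.5+120),.062,*CAL['scene']); print('pan scene',t)
E
```

```text
dish top [ 0.53597694 -0.300303    0.149     ]
dish scene [ 0.54508625 -0.29528757  0.149     ]
pan scene [ 0.54112406 -0.29863202  0.062     ]
```

```bash
python3 -m pendant '{"dp":[[0,-0.1,0.4],[0,-0.05,0.7],[0,0,0.8],[0,0,0.8],[0,0,0.6],[0,0,0.4],[0,0,0.25],[0,0,0.1],[0,0,0],[0,0,0]],"yaw":[0,0,0,0,0,0,0,0,0,0],"grip":[0,0,0,0,0,0,0,0,0,0]}'
python3 - <<'E'
from h import *
go([.4294,-.301,.0777],np.pi)
E
```

```text
t: 26.85
position: [0.4309, -0.3007, 0.0791]
tool_rot: [0.0, -0.0, 1.0, -0.0]
contact_force: [0.5, -0.9, -1.6]
finger_gap: 0.167
t 26.85 pos [ 0.4309 -0.3007  0.0791] ang -3.1414 tilt 0.0005 F [ 0.5 -0.9 -1.6] gap 0.167 q [-0.61, 0.29, -0.45, 0.83, 0.0, -0.61]
 dp total cm [ 0.15 -0.03  0.14] yaw 0.0002
```

```bash
python3 -m pendant '{"dp":[[0,0,0.1],[0,0,0.05],[0,0,0],[0,0,0]],"yaw":[0,0,0,0],"grip":[0,0,0,0]}'
python3 - <<'E'
from h import *
go([.4294,-.301,.0777],np.pi)
E
```

```text
t: 27.25
position: [0.4308, -0.3008, 0.0776]
tool_rot: [0.0, -0.0, 1.0, -0.0]
contact_force: [-2.2, 0.1, 1.0]
finger_gap: 0.17
t 27.25 pos [ 0.4308 -0.3008  0.0776] ang -3.1414 tilt 0.0006 F [-2.2  0.1  1. ] gap 0.17 q [-0.61, 0.29, -0.45, 0.83, -0.0, -0.61]
 dp total cm [ 0.14 -0.02 -0.01] yaw 0.0001
```

The force flipped sign, so the dish is touching the pan. Releasing and rising.

```bash
python3 -m pendant '{"dp":[[0,0,0],[0,0,0],[0,0,0],[0,0,0],[0,0,0],[0,0,-1],[0,0,-3],[0,0,-4],[0,0,-4],[0,0,-3]],"yaw":[0,0,0,0,0,0,0,0,0,0],"grip":[1,1,1,1,1,1,1,1,1,1]}'
python3 -m pendant '{"dp":[[2,0,0],[3,2,0],[1,3,0],[0,3,0],[0,2,0],[0,0,0],[0,0,0]],"yaw":[0,0,0,0,0,0,0],"grip":[1,1,1,1,1,1,1]}'
python3 - <<'E'
from h import *
from rig import viewer
c=viewer.camera('top'); cv2.imwrite('pics/z16.png',cv2.resize(c['img'][140:290,220:440,::-1],None,fx=3.5,fy=3.5,interpolation=cv2.INTER_CUBIC))
c=viewer.camera('scene'); cv2.imwrite('pics/z16s.png',c['img'][:,:,::-1]);cv2.imwrite('pics/z16z.png',cv2.resize(c['img'][180:290,110:210,::-1],None,fx=5,fy=5,interpolation=cv2.INTER_CUBIC))
go([.4294,-.301,.0777],np.pi)
E
```

```text
t: 28.25
position: [0.4312, -0.3009, 0.2307]
tool_rot: [0.001, -0.0, 1.0, -0.001]
contact_force: [0.7, 0.2, -0.2]
finger_gap: 1.003
t: 28.95
position: [0.371, -0.2008, 0.2281]
tool_rot: [0.001, -0.001, 1.0, -0.001]
contact_force: [0.3, 0.3, -0.7]
finger_gap: 0.998
t 29.05 pos [ 0.371  -0.2013  0.2277] ang 3.1414 tilt 0.0009 F [-0.6  0.1  0.3] gap 0.998 q [-0.5, -0.02, -0.45, 1.14, -0.0, -0.5]
 dp total cm [-5.83 -9.95 15.01] yaw -0.0002
```

View pics/z16.png

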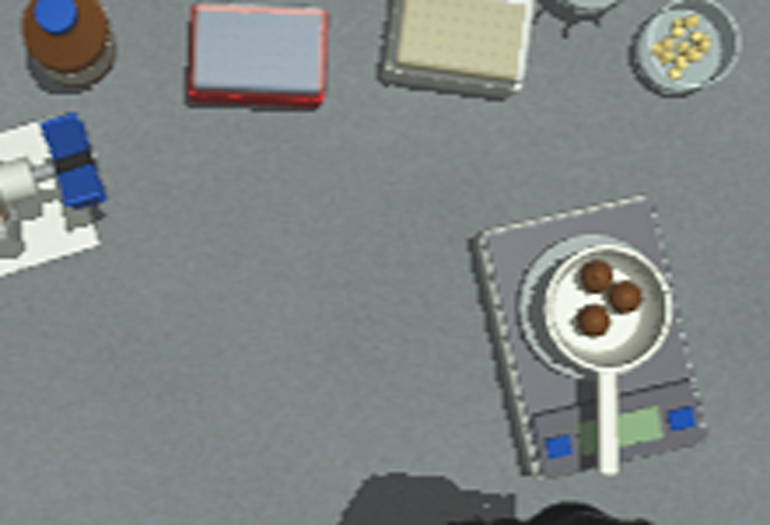

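View pics/z16s.png

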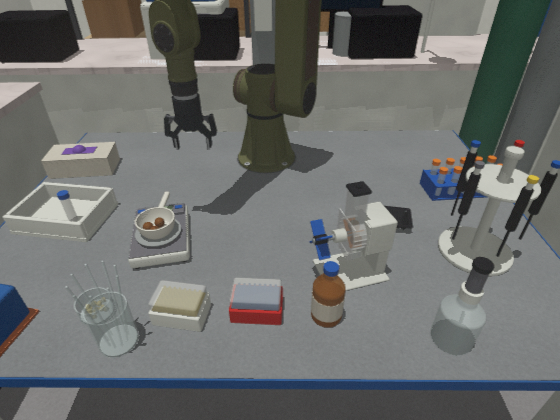

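View pics/z16z.png

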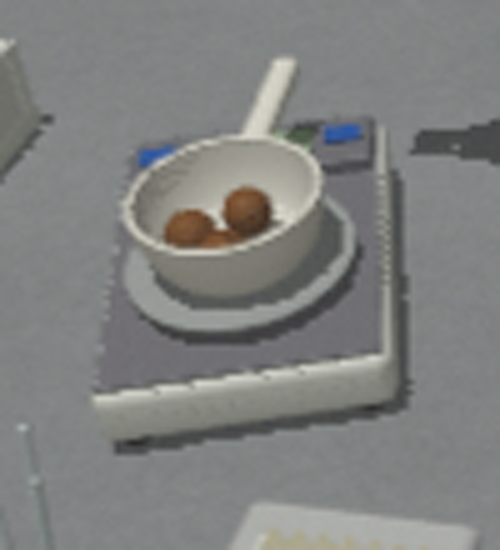

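```bash
python3 - <<'E'
from h import *
print('dish top',ray((608.5/3.5-.5+220,308/3.5-.5+140),.107,*CAL['top']),'pan top again',ray(t:=((246.5)/5-.5+340,(238.5)/5-.5+180),.062,*CAL['top']))
print('dish scene',ray(((224)/5-.5+110,(195)/5-.5+180),.107,*CAL['scene']),'pan scene',ray(((240)/5-.5+110,(258)/5-.5+180),.062,*CAL['scene']))
E
```

```text
dish top [ 0.53586    -0.30267548  0.107     ] pan top again [ 0.5364141  -0.30103439  0.062     ]
dish scene [ 0.53974341 -0.3001393   0.107     ] pan scene [ 0.54188669 -0.29927026  0.062     ]
```

Both cameras put the dish within about 3 mm of the pan centre. It stands level and holds the three nuts. Handing in.

```bash
python3 -c "
from rig import robot
print(robot.hand_in())"
```

```text
the job is handed in; nothing more can be done
None
```

The dish is standing on the balance pan with all three walnuts in it, and I handed the job in at about 29 s of the 72 s allowed. `hand_in()` gives no verdict, so what follows is from my own checks.

- **What I did:** I gripped the dish by its handle and slid it in under the chute from the dispenser's left. Three separate pushes of the upper-left paddle with the closed fingers gave one nut each. Then I gripped the handle again, slid the dish out level and set it on the pan, let go, and backed the arm away.
- **Dish under the chute:** the wrist camera put it about 2–5 mm off centre, against 25 mm allowed.
- **Dish on the pan:** the two fixed cameras put its centre 2–3 mm from the pan's. By eye it stands level, with all three nuts inside.
- **Knob and remaining nuts:** the paddles are at rest as an X after the third push. I made no further push and saw no fourth nut drop, so nuts 4 and 5 should still be in the dispenser.
- **Other things on the bench:** none looked moved in the last pictures, and the gripper was clear with no contact force.

**Measurements that disagreed:** the cameras differed by about 5 mm on where the dispenser and the pan are. The dish's height on the pan and its exact tilt I judged only from the pictures and the arm's own readings.

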